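Wind the kiln timer to its stop and set it back to the rider

ROBOT

A 7-joint arm with a two-finger parallel gripper is mounted at the origin on a cart in front of the work surface, level with it; the furniture and walls round the work are solid. World frame = base frame: x ahead of the robot, y to its left, z up, the work surface at z = 0. Lengths are in m, angles in rad, forces in N, time in s.
With the tool pointing down it reaches from about 0.425 to 0.925 m from the base axis. Payload 6.8 kg.
Tool frame: the origin (TCP) lies on the centre line of the jaws, within the pads' length; the fingertips stand bot.finger_overhang ahead of it and the grasp point (between the pads) lies 3 mm ahead of it (bot.finger_overhang is the distance from the TCP to the fingertips, in m); z points along the fingers, y is the direction in which the jaws open and shut (so a half turn about z gives the same grasp; the last joint's range is limited). The gripper opens to 85 mm and grips with 20 to 120 N. Pads are 22 mm wide; open, the fingers measure 114 mm over their backs; the gripper's body (76 mm by 85 mm) begins 54 mm behind the grasp point. The pads swing forward as they close: fully open they stand 13 mm farther back than shut.
Start: joints at [1.176, 0.477, 0.022, 1.555, -0.011, 1.109, -0.083], TCP at [0.191, -0.647, 0.253] pointing down, gripper open.
Joint ranges: [-2.96, 2.96], [-0.34, 2.1], [-1.41, 1.46], [0.24, 2.44], [-1.37, 4.51], [0.17, 1.92], [-2.96, 2.96]. Speed limits (rad/s): [2.39, 2.39, 3.14, 3.14, 3.14, 3.14, 3.14].

INTERFACE

Orientations are given as a unit quaternion [w, x, y, z].
In Python, from station import bot gives the robot as it stands.
- The arm moves only by the tool drive_tool, never from a script. Its argument "increments" is text: rows parted by semicolons, each of 4 numbers parted by spaces: the shift along the world's x, y, z in m, then the turn about the world's z in rad. In form: tx ty tz spin; .... A call has 1 to 12 rows; each row shifts and turns the commanded pose from where the row before left it; what a row does not reach is not made up. A row lasts 1/12 s, in which the tool goes at most 41.7 mm and 7.16 degrees, less where a joint would pass 70% of its speed; a pose out of reach is approached as far as the arm can. A call is refused whole if a number of a shift passes 0.0417 or a number of a turn 0.125, either way. A call with a gripper value outside its range is refused whole. "grip" is the opening, from 0 (shut) to 1 (fully open), set as the call begins (left out, the last holds). The fingers move at their own pace and stop on an object; "squeeze" is the grip in N (left out, the last holds). Time passes only in rows, so rows that do not move let the fingers close. It gives the time, the measured TCP pose, the force and the opening at its end, in the units of the state.
- bot.get_obs(): the state, without advancing time (a new reading comes with each control period).
- bot.read_camera(name): name is "scene" or "top"; returns the picture (480x640x3 uint8, red, green, blue); there is no depth.
- bot.calibration(name): a dict with "fx", "fy", "cx", "cy" (pixels), "camera_from_world" (4x4, takes a point from world to camera coordinates). Camera axes: x right, y down, z forward; pixel columns grow to the right and rows downward; lengths in m; the calibration is good to about 2 mm. A picture is of the moment at which its call begins. calibration takes no time and is no camera call.
- bot.hand_in(): hands the job in, once; it reports no verdict.
The state is a dict: "t": time; "q": joint angles; "joint_vel": joint speeds; "joint_torque": joint torques, N m; "eef_pos": TCP position; "tool_rot": TCP orientation; "contact_force": force on the tool from outside, world axes, zero at the start; "torque": the same for the moment, N m; "gripper_width": opening from 0.0 (shut) to 1.0 (fully open).
Only numpy, scipy, OpenCV 4.12 (cv2) and the standard library are available. Lean on these libraries where they do the work, as an engineer would, in place of code of your own. Each camera call takes 0.05 s, during which the arm holds its last target.

TASK

Set the bench timer for the next enamel firing: twist its black knob clockwise past the red top mark until you feel it come up firmly against the stop, without forcing it. Then turn it back down until the black hand points at the yellow rider, and let go of it. Leave the things around the timer where they are.

Things in the scene. Friction and masses are not known exactly. Their poses are not given: they have to be found in the camera images.
- timer: Timer screwed to the bench: dark foot plate 124 x 112 x 6 mm, green drum 104 mm across and 30 mm high, cream dial on top, brass bell (38 mm across, 29 mm high) 78 mm from the centre. Origin: centre of the underside, on the knob's axis; z up, x towards the red top mark and the bell. 11 ticks 0.17 rad apart, one a minute; zero is 1.70 rad anticlockwise (from above) of the top mark.
- knob_grip (a point): Grip point on the knob's vertical axis, 65 mm above the bench. Knob: black upright bar 44 mm long, 12 mm thick, top 76 mm above the bench, on a skirt 42 mm across whose top is at 42 mm. x: along the bar to its white-lined half; when released, within 0.05 rad of the hand's direction. z up. Clockwise from above winds it. Released, the hand stays where it is.
- knob (a joint): Twist of the knob clockwise of the hand, rad. It drives the hand through a spring of 1.0 N m per rad, so this is also its torque in N m. The hand's friction is 0.03 N m either way. The stop lies 0.10 to 0.70 rad past the top mark, differing between timers; there the hand halts and turning on only twists the spring. Firm against the stop: 0.2 to 0.35; over 0.42 either way is forcing.
- pointer_tip (a point): Point at the tip of the flat black hand under the knob, 41 mm from the axis, 32 mm above the bench; its x axis points outward along the hand.
- top_mark (a point): Inner part of the broad red tick, the top mark of the dial, 41 mm from the axis, 32 mm above the bench.
- rider_tip (a point): Point on the dial just inside the yellow rider, on its middle line, 41 mm from the axis, 32 mm above the bench. The rider is a stiff clip, 6 to 10 mm wide, on the dial's rim, reaching from 44 to 60 mm from the axis (top 34 mm above the bench), set somewhere between the 5- and 8-minute ticks.
- wax_ring: Bystander: green wax ring 30 mm across, 10 mm high. Origin at the centre of its underside.
- eraser: Bystander: blue and white eraser 23 x 52 x 12 mm. Origin at the centre of its underside.
- powder_jar_2: Bystander: small dark blue jar with a white cap, 40 mm across, 54 mm high. Origin at the centre of its underside.
There are look-alikes about, which are no part of the job. Of the things that look like the timer, the smallest one is meant.

How it is judged:
By the outcome, as a careful person would: the job done as asked, in the order asked, and still so for the second after the job is handed in, with the robot touching nothing.
It also fails if it takes over 59 s, if anything falls off the work surface, if the arm or the gripper's body presses on something with over 40 N, if the wrist force passes 120 N, or if a joint passes its speed limit or range.

## Working session

There is one attempt and no reset: what is moved stays moved. The work goes in short steps, Python scripts to look and compute and a tool call to move; the robot and the scene stay as the last step left them, time stands still between calls to the robot, and variables do not carry over. Pictures are saved under pics/ and viewed, and the job is handed in when it is done.

Besides the shell and the picture viewer there is one more tool, called after "Call:" as name(argument=value, ...) on one line, values as JSON. drive_tool: Moves the arm, as the interface text tells. Its arguments: {"type":"object","properties":{"increments":{"type":"string"},"grip":{"type":"number"},"squeeze":{"type":"number"}},"required":["increments"]}

```bash
mkdir -p pics; ls; python3 - <<'E'
from station import bot
import cv2
for n in ("scene","top"):
    im=bot.read_camera(n); cv2.imwrite(f"pics/{n}0.png",im[:,:,::-1]); 
    c=bot.calibration(n); print(n,{k:(v if not hasattr(v,'shape') else v.round(4).tolist()) for k,v in c.items()})
print(bot.get_obs(), bot.finger_overhang)
E
```

```text
pics
scene {'fx': 562.3303213073897, 'fy': 562.3303213073897, 'cx': 319.5811355217256, 'cy': 245.1955197029458, 'camera_from_world': [[-0.7349, -0.678, 0.0131, 0.6191], [-0.4849, 0.5118, -0.7092, 0.1914], [0.4741, -0.5275, -0.7049, 1.4213], [0.0, 0.0, 0.0, 1.0]]}
top {'fx': 440.3773997415552, 'fy': 440.3773997415552, 'cx': 311.7627917893151, 'cy': 238.62005727811695, 'camera_from_world': [[-0.0197, -0.9992, 0.0351, 0.2641], [-0.9913, 0.015, -0.1306, 0.5726], [0.13, -0.0374, -0.9908, 0.9192], [0.0, 0.0, 0.0, 1.0]]}
{'t': 0.1, 'q': array([ 1.17585824,  0.47771936,  0.02233585,  1.55632813, -0.01149931,
        1.10931812, -0.08308777]), 'joint_vel': array([ 0.00058717, -0.0041769 ,  0.00191569, -0.00264064, -0.00024095,
        0.00166111,  0.00047952]), 'joint_torque': array([ 4.43664918e-03, -5.97764218e+01,  1.61383621e+00, -2.81955117e+01,
        1.28178333e-02,  5.08918994e-03,  1.95872741e-05]), 'eef_pos': array([ 0.19082867, -0.64695064,  0.25243182]), 'tool_rot': array([-8.03588142e-04,  9.89729993e-01,  1.42947066e-01, -1.75155546e-04]), 'contact_force': array([ 0.03527971,  0.04262771, -0.8386476 ]), 'torque': array([ 0.03275015,  0.01246506, -0.03297169]), 'gripper_width': 1.000134773326807} 0.022
```

View pics/scene0.png

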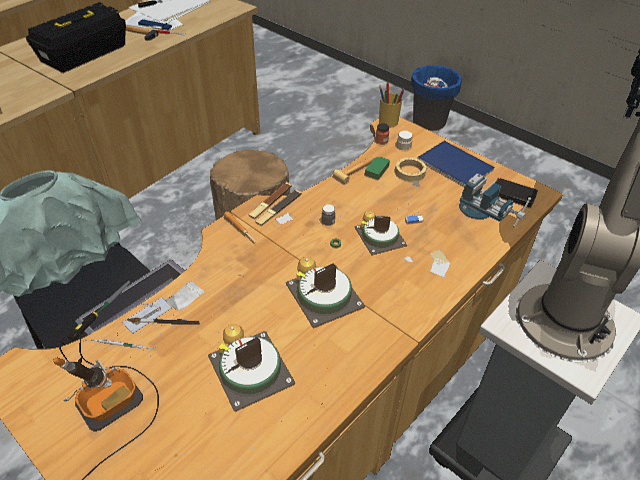

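View pics/top0.png

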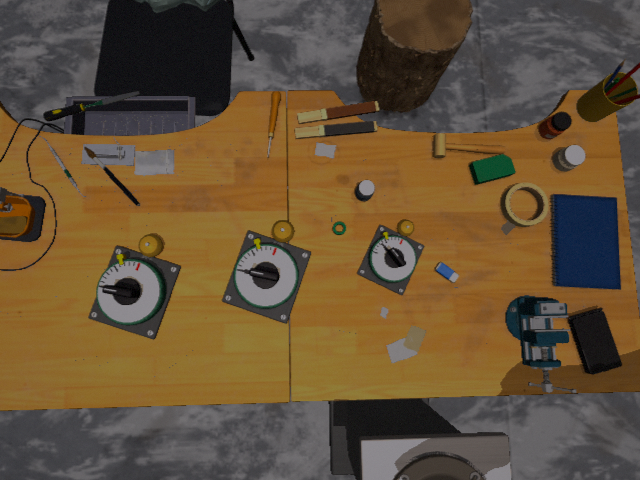

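Three timers appear in the top view: A (127,290), B (266,275) and C (393,258). C looks smallest, and it has the wax ring, eraser and jar near it. I'll confirm this with an enlarged crop and a size measurement.

```bash
cat > h.py <<'E'
import numpy as np, cv2
from station import bot
def proj(n,P):
    c=bot.calibration(n); T=np.array(c["camera_from_world"]); p=T[:3,:3]@np.array(P,float)+T[:3,3]
    return np.array([c["fx"]*p[0]/p[2]+c["cx"], c["fy"]*p[1]/p[2]+c["cy"]])
def ray(n,u,v,z):
    c=bot.calibration(n); T=np.array(c["camera_from_world"]); R=T[:3,:3]; o=-R.T@T[:3,3]
    d=R.T@np.array([(u-c["cx"])/c["fx"],(v-c["cy"])/c["fy"],1]); return o+d*(z-o[2])/d[2]
E
python3 - <<'E'
from h import *
a=cv2.imread("pics/top0.png"); b=cv2.imread("pics/scene0.png")
A=cv2.resize(a[215:305,350:470],(800,600),interpolation=cv2.INTER_CUBIC)
cv2.imwrite("pics/topc.png",A)
B=cv2.resize(b[195:270,340:440],(800,600),interpolation=cv2.INTER_CUBIC)
cv2.imwrite("pics/scenec.png",B)
g=cv2.cvtColor(a,cv2.COLOR_BGR2HSV)
# white dials
m=cv2.inRange(g,(0,0,130),(179,70,255))
n,l,s,c=cv2.connectedComponentsWithStats(m)
for i in range(1,n):
    if s[i,4]>300 and 230<c[i,1]<320 and c[i,0]<450:
        x,y,w,h,ar=s[i]; cx,cy=x+w/2-.5,y+h/2-.5
        print(s[i],c[i],ray("top",cx,cy,.03),np.linalg.norm(ray("top",x,cy,.03)-ray("top",x+w,cy,.03)))
E
```

```text
[372 237  43  43 968] [393.34607438 259.87293388] [0.5323909 0.0784618 0.03     ] 0.09399783140371441
[ 236  246   60   60 1994] [266.15045135 276.83701103] [0.49947847 0.35450905 0.03      ] 0.12784645933917022
[  98  261   61   61 1965] [130.00814249 293.24020356] [0.47214065 0.64315066 0.03      ] 0.1266241527423852
```

View pics/topc.png

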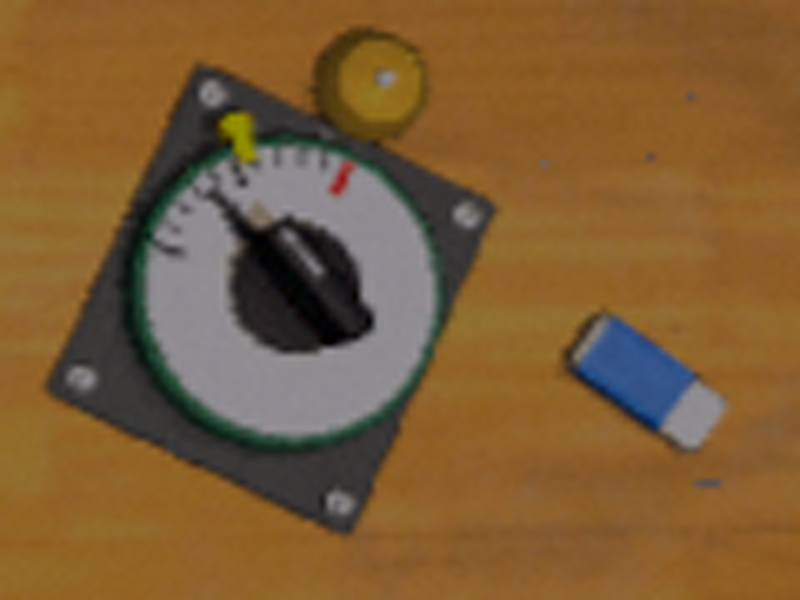

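View pics/scenec.png

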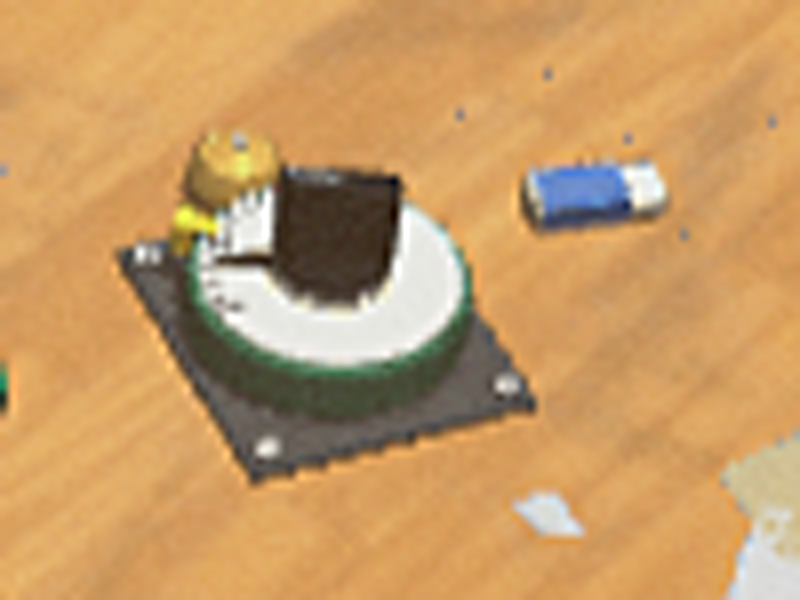

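C is confirmed: its dial is about 94 mm across, against about 127 mm for the other two, which matches the 104 mm drum. In the crop the red mark is at (342,178), the hand tip at (208,190), the rider at (240,138) and the bell at (372,85). Next I'll measure the centre and angles.

```bash
python3 - <<'E'
from h import *
k=800/120
f=lambda x,y,z:ray("top",(x+.5)/k-.5+350,(y+.5)/k-.5+215,z)
S=np.array([f(*p,.007) for p in [(212,94),(466,214),(340,502),(82,378)]]); print("screws",S.mean(0))
a=cv2.imread("pics/top0.png"); g=cv2.cvtColor(a,cv2.COLOR_BGR2HSV)
def cen(lo,hi,box,img=g):
    x0,x1,y0,y1=box; m=np.zeros(img.shape[:2],np.uint8); m[y0:y1,x0:x1]=cv2.inRange(img,lo,hi)[y0:y1,x0:x1]
    return m
m=cen((0,0,110),(179,90,255),(365,420,233,285)); ys,xs=np.nonzero(m)
h=cv2.convexHull(np.stack([xs,ys],1).astype(np.int32)); e=cv2.fitEllipse(h); print(e, ray("top",*e[0],.031))
C=ray("top",*e[0],.031)
for nm,lo,hi in(("yel",(24,150,100),(34,255,255)),("red",(0,120,80),(6,255,255))):
    m=cen(lo,hi,(372,412,225,250)); ys,xs=np.nonzero(m); print(nm,len(xs),sorted(zip(ys,xs)))
    P=ray("top",xs.mean(),ys.mean(),.032); d=P-C; print(P,np.arctan2(d[1],d[0]),np.hypot(*d[:2]))
for nm,p,z in(("tip",(208,190),.032),("redin",(340,185),.031),("redout",(345,166),.031),("bell",(372,85),.03),("riderin",(247,158),.033),("riderout",(237,118),.034)):
    d=f(*p,z)-C; print(nm,np.arctan2(d[1],d[0]),np.hypot(*d[:2]))
bx=f(288,225,.076);by=f(340,330,.076);print(bx,by)
# scene cam
b=cv2.imread("pics/scene0.png");g2=cv2.cvtColor(b,cv2.COLOR_BGR2HSV)
F=lambda x,y,z:ray("scene",(x+.5)/8-.5+340,(y+.5)/8-.5+195,z)
Ss=np.array([F(*p,.007) for p in [(148,254),(267,447),(508,384)]]); print("scene screws",Ss, (Ss[0]+Ss[2])/2)
for nm,p,z in(("tip",(218,262),.032),("riderin",(212,228),.033),("riderout",(180,218),.034)):
    d=F(*p,z)-(Ss[0]+Ss[2])/2; print(nm,np.arctan2(d[1],d[0]),np.hypot(*d[:2]))
e0=S[0]-S[3]; e1=S[1]-S[2]; print("yaw from screws",np.arctan2(e0[1],e0[0]),np.arctan2(e1[1],e1[0]), np.linalg.norm(e0),np.linalg.norm(S[0]-S[1]))
E
```

```text
screws [0.53225468 0.0781846  0.007     ]
((395.06585693359375, 257.3108215332031), (42.684391021728516, 48.57400131225586), 65.46829223632812) [0.53373021 0.07410725 0.031     ]
yel 24 [(np.int64(232), np.int64(384)), (np.int64(232), np.int64(385)), (np.int64(232), np.int64(386)), (np.int64(232), np.int64(387)), (np.int64(233), np.int64(383)), (np.int64(233), np.int64(384)), (np.int64(233), np.int64(385)), (np.int64(233), np.int64(386)), (np.int64(233), np.int64(387)), (np.int64(234), np.int64(384)), (np.int64(234), np.int64(385)), (np.int64(234), np.int64(386)), (np.int64(234), np.int64(387)), (np.int64(235), np.int64(385)), (np.int64(235), np.int64(386)), (np.int64(235), np.int64(387)), (np.int64(236), np.int64(385)), (np.int64(236), np.int64(386)), (np.int64(236), np.int64(387)), (np.int64(237), np.int64(385)), (np.int64(237), np.int64(386)), (np.int64(237), np.int64(387)), (np.int64(238), np.int64(386)), (np.int64(238), np.int64(387))]
[0.58373834 0.09274899 0.032     ] 0.3568179746019304 0.05336972810337285
red 7 [(np.int64(239), np.int64(402)), (np.int64(240), np.int64(401)), 
[... 276 characters left out ...]
15
redin -0.3947121952068054 0.03525120917530789
redout -0.3801499097639583 0.041756763818060906
bell -0.37644883946678087 0.07055405500694793
riderin 0.38954051020033903 0.04501497191331167
riderout 0.35096196995411877 0.05828166445595995
[0.54863426 0.08831669 0.076     ] [0.5157292  0.07355287 0.076     ]
scene screws [[0.60019753 0.09608001 0.007     ]
 [0.50584296 0.14374841 0.007     ]
 [0.46317476 0.05987134 0.007     ]] [0.53168615 0.07797567 0.007     ]
tip 0.6871024303385312 0.040643745901532705
riderin 0.31393482754397767 0.0460197558723573
riderout 0.33209538448398085 0.058088396650559204
yaw from screws -0.46305977890354 -0.4592787035036721 0.10564767739146907 0.0939147212520973
```

```bash
python3 - <<'E'
from h import *
k=800/120
f=lambda x,y,z:ray("top",(x+.5)/k-.5+350,(y+.5)/k-.5+215,z)
C=np.array([.532,.078,0])
for nm,p,z in(("tip",(208,190),.032),("redin",(340,187),.031),("redout",(347,164),.031),("bell",(378,80),.029),("riderin",(247,158),.033),("riderout",(237,118),.034),("zeroin",(182,254),.031),("zeroout",(155,245),.031)):
    d=f(*p,z)-C; print(nm,np.arctan2(d[1],d[0]).round(3),np.hypot(*d[:2]).round(4))
a=f(280,228,.076);b=f(322,275,.076);print("white",a,b,np.arctan2(*(a-b)[[1,0]]))
K=lambda P:((proj("top",P)-[350,215]+.5)*k-.5).round(0)
for y in (.65,.7,.75):
  c,s=np.cos(y),np.sin(y); print(y,[K(C+[c*u-s*v,s*u+c*v,.076]) for u,v in((.022,.006),(.022,-.006),(-.022,-.006),(-.022,.006))],K(C+[.041*c,.041*s,.032]))
print("vise",ray("top",540,330,.05),"obs near",ray("top",525,205,.0))
E
```

```text
tip 0.669 0.0423
redin -0.478 0.0379
redout -0.454 0.0458
bell -0.435 0.0762
riderin 0.295 0.0453
riderout 0.279 0.0587
zeroin 1.232 0.0375
zeroout 1.232 0.0468
white [0.54773758 0.09085964 0.076     ] [0.53288403 0.07838611 0.076     ] 0.6985235654452545
0.65 [array([264., 234.]), array([293., 210.]), array([383., 322.]), array([354., 346.])] [212. 192.]
0.7 [array([262., 237.]), array([290., 212.]), array([385., 319.]), array([357., 344.])] [208. 196.]
0.75 [array([260., 240.]), array([287., 214.]), array([387., 315.]), array([360., 342.])] [203. 200.]
vise [ 0.37371206 -0.22183755  0.05      ] obs near [ 0.65197867 -0.23935191  0.        ]
```

Call:
drive_tool(increments="0.025 0.029 0 0.12;0.025 0.029 0 0.12;0.025 0.029 0 0.12;0.025 0.029 0 0.12;0.025 0.029 0 0.12;0.025 0.029 0 0.12;0.025 0.029 0 0.12;0.025 0.029 0 0.12;0.025 0.029 0 0.12;0.025 0.029 0 0.12;0.025 0.029 0 0.12;0.025 0.029 0 0.12", grip=1)

```text
t: 1.1
eef_pos: [0.4916, -0.2979, 0.2531]
tool_rot: [-0.0, 0.648, 0.762, -0.0]
contact_force: [-0.2, -0.3, 0.1]
gripper_width: 1.001
```

Call:
drive_tool(increments="0.0034 0.0313 0 0.12;0.0034 0.0313 0 0.12;0.0034 0.0313 0 0.12;0.0034 0.0313 0 0.12;0.0034 0.0313 0 0.12;0.0034 0.0313 0 0.12;0.0034 0.0313 0 0.12;0.0034 0.0313 0 0.12;0.0034 0.0313 0 0.12;0.0034 0.0313 0 0.12;0.0034 0.0313 0 0.12;0.0034 0.0313 0 0.12")

```text
t: 2.1
eef_pos: [0.5315, 0.0774, 0.2531]
tool_rot: [-0.0, -0.015, 1.0, -0.0]
contact_force: [0.4, 0.0, -0.5]
gripper_width: 1.001
```

Call:
drive_tool(increments="0 0 -0.01 0.11;0 0 -0.015 0.11;0 0 -0.015 0.11;0 0 -0.015 0.11;0 0 -0.015 0.11;0 0 -0.01 0.11;0 0 0 0")

```text
t: 2.68
eef_pos: [0.5302, 0.0754, 0.1708]
tool_rot: [-0.002, -0.338, 0.941, 0.001]
contact_force: [0.1, 0.5, -0.3]
gripper_width: 1.0
```

```bash
python3 - <<'E'
from h import *
o=bot.get_obs(); q=o["tool_rot"]; print(o["eef_pos"],q,"yaw y",2*np.arctan2(q[2],q[1])-np.pi/2,o["q"],o["torque"],o["contact_force"])
a=bot.read_camera("top")[:,:,::-1];b=bot.read_camera("scene")[:,:,::-1]
cv2.imwrite("pics/t1.png",np.hstack([cv2.resize(a[205:305,350:450],(400,400)),cv2.resize(b[140:280,310:450],(400,400))]))
E
```

```text
[0.53019613 0.07535891 0.17081585] [-2.20246359e-03 -3.37666340e-01  9.41263060e-01  6.66775283e-04] yaw y 2.2596712532769767 [ 0.46836897  0.51455023 -0.93190096  1.91836943  0.49934205  0.96499195
  1.56066039] [ 0.03490063  0.04277948 -0.03380026] [ 0.1357506   0.45011521 -0.30753001]
```

View pics/t1.png

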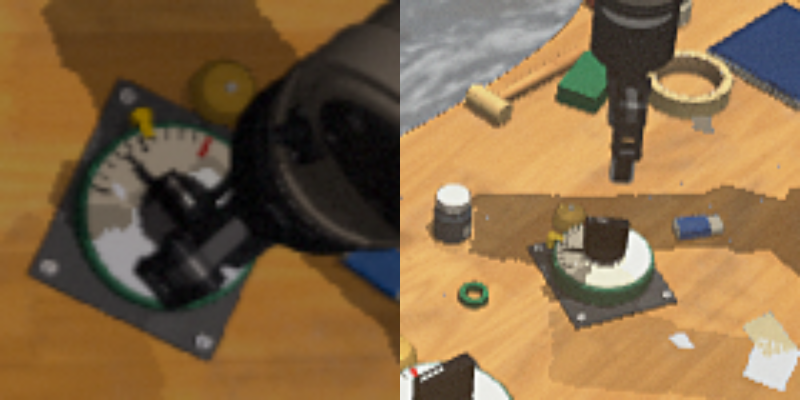

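The scene view shows the hand and knob untouched, with the gripper above them. Next I descend to the bar.

Call:
drive_tool(increments="0 0 -0.015 0;0 0 -0.015 0;0 0 -0.015 0;0 0 -0.015 0;0 0 -0.015 0;0 0 0 0;0 0 0 0")

```text
t: 3.37
eef_pos: [0.531, 0.0762, 0.0972]
tool_rot: [-0.001, -0.336, 0.942, 0.0]
contact_force: [-0.5, 0.3, 0.4]
gripper_width: 0.997
```

```bash
cat > s.py <<'E'
from h import *
o=bot.get_obs(); q=o["tool_rot"]; print(o["t"],o["eef_pos"].round(4),"yaw y",(2*np.arctan2(q[2],q[1])-np.pi/2).round(4),"q",o["q"].round(2),"tq",o["torque"].round(3),"F",o["contact_force"].round(2),o["gripper_width"])
E
python3 s.py
```

```text
3.3667 [0.531  0.0762 0.0972] yaw y 2.2562 q [ 0.4   0.61 -0.85  1.97  0.61  0.84  1.46] tq [ 0.011 -0.036 -0.008] F [-0.46  0.29  0.37] 0.9971368329298803
```

Call:
drive_tool(increments="0.001 0.0018 -0.009 0;0 0 -0.009 0;0 0 -0.009 0;0 0 0 0;0 0 0 0")

```text
t: 3.78
eef_pos: [0.5323, 0.0779, 0.0707]
tool_rot: [-0.001, -0.336, 0.942, 0.0]
contact_force: [0.5, 0.2, -0.6]
gripper_width: 0.998
```

```bash
python3 s.py
```

```text
3.7833 [0.5323 0.0779 0.0707] yaw y 2.2561 q [ 0.37  0.65 -0.81  1.98  0.66  0.8   1.43] tq [ 0.005 -0.018 -0.009] F [ 0.49  0.18 -0.63] 0.9976296155735231
```

Call:
drive_tool(increments="0 0 0 0;0 0 0 0;0 0 0 0;0 0 0 0;0 0 0 0;0 0 0 0;0 0 0 0;0 0 0 0;0 0 0 0;0 0 0 0;0 0 0 0;0 0 0 0", grip=0, squeeze=60)

```text
t: 4.78
eef_pos: [0.5319, 0.0792, 0.0717]
tool_rot: [-0.0, -0.336, 0.942, 0.001]
contact_force: [-3.5, 1.9, 5.1]
gripper_width: 0.13
```

```bash
python3 s.py
```

```text
4.7833 [0.5319 0.0792 0.0717] yaw y 2.257 q [ 0.37  0.65 -0.82  1.98  0.66  0.8   1.43] tq [ 0.442  0.947 -0.015] F [-3.54  1.9   5.08] 0.12984364109477312
```

Call:
drive_tool(increments="-0.0004 0.0013 0.001 0;0 0 0 -0.05;0 0 0 -0.1;0 0 0 -0.1;0 0 0 -0.1;0 0 0 -0.05;0 0 0 0;0 0 0 0")

```text
t: 5.45
eef_pos: [0.5315, 0.0794, 0.0719]
tool_rot: [-0.001, -0.143, 0.99, -0.0]
contact_force: [-2.2, 1.6, -3.7]
gripper_width: 0.132
```

```bash
python3 s.py; python3 - <<'E'
from h import *
a=bot.read_camera("top")[:,:,::-1];b=bot.read_camera("scene")[:,:,::-1]
cv2.imwrite("pics/t2.png",np.hstack([cv2.resize(a[225:285,360:420],(400,400)),cv2.resize(b[200:260,345:405],(400,400))]))
E
```

```text
5.45 [0.5315 0.0794 0.0719] yaw y 1.8583 q [ 0.3   0.61 -0.73  1.98  0.58  0.76  1.08] tq [0.25  0.474 0.065] F [-2.16  1.62 -3.75] 0.1318330152693512
```

View pics/t2.png

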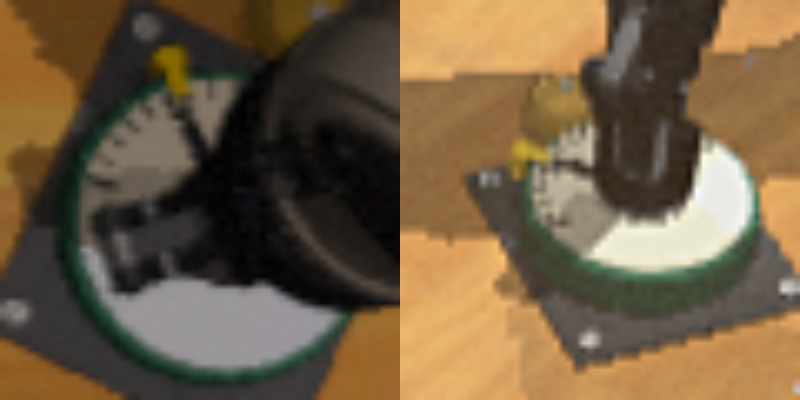

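Call:
drive_tool(increments="0 0 0 -0.05;0 0 0 -0.1;0 0 0 -0.1;0 0 0 -0.1;0 0 0 -0.1;0 0 0 -0.1;0 0 0 -0.1;0 0 0 -0.1;0 0 0 -0.05;0 0 0 0;0 0 0 0")

```text
t: 6.47
eef_pos: [0.5314, 0.0796, 0.0719]
tool_rot: [-0.001, 0.253, 0.967, -0.0]
contact_force: [-4.2, 2.9, -3.4]
gripper_width: 0.131
```

```bash
cat > a.py <<'E'
from h import *
T=[]
for i in range(6):
    o=bot.get_obs(); T.append(np.r_[o["torque"],o["contact_force"]]); bot.read_camera("top")
T=np.array(T); print("mean",T.mean(0).round(3),"sd tz",T[:,2].std().round(3))
import s
E
python3 a.py
```

```text
mean [ 0.577  1.066  0.024 -4.52   2.657 -4.034] sd tz 0.028
6.7667 [0.5315 0.0795 0.0719] yaw y 1.0576 q [ 0.16  0.56 -0.54  1.99  0.43  0.7   0.41] tq [0.625 1.111 0.004] F [-4.55  2.62 -4.59] 0.12780977657469592
```

Call:
drive_tool(increments="-0.0005 0.0005 0 -0.05;0 0 0 -0.05;0 0 0 0;0 0 0 0")

```text
t: 7.1
eef_pos: [0.5314, 0.0797, 0.072]
tool_rot: [-0.0, 0.302, 0.953, -0.0]
contact_force: [-3.5, 2.0, -6.7]
gripper_width: 0.128
```

```bash
python3 a.py
```

```text
mean [ 0.434  0.974  0.024 -3.72   2.205 -7.474] sd tz 0.031
7.4 [0.5314 0.0797 0.072 ] yaw y 0.9565 q [ 0.14  0.55 -0.51  1.99  0.41  0.7   0.32] tq [0.459 0.964 0.062] F [-4.92  1.73 -8.39] 0.1269910411753967
```

Call:
drive_tool(increments="0 0 0 -0.05;0 0 0 -0.05;0 0 0 0;0 0 0 0")

```text
t: 7.73
eef_pos: [0.5314, 0.0797, 0.072]
tool_rot: [-0.0, 0.349, 0.937, -0.0]
contact_force: [-4.0, 2.4, -9.2]
gripper_width: 0.128
```

```bash
python3 a.py
```

```text
mean [ 0.487  1.151  0.032 -4.283  2.089 -9.673] sd tz 0.029
8.0333 [0.5314 0.0797 0.072 ] yaw y 0.8565 q [ 0.12  0.55 -0.49  2.    0.4   0.69  0.24] tq [0.48  1.199 0.058] F [ -4.94   2.17 -10.23] 0.12935646208316245
```

Call:
drive_tool(increments="0 0 -0.001 -0.05;0 0 0 -0.05;0 0 0 0;0 0 0 0")

```text
t: 8.37
eef_pos: [0.5316, 0.0798, 0.0719]
tool_rot: [-0.0, 0.396, 0.918, -0.0]
contact_force: [-7.5, 2.1, -1.6]
gripper_width: 0.13
```

```bash
python3 a.py
```

```text
mean [ 0.309  1.848  0.025 -7.247  1.648 -1.876] sd tz 0.03
8.6667 [0.5316 0.0798 0.0719] yaw y 0.7565 q [ 0.1   0.54 -0.46  2.    0.38  0.68  0.16] tq [0.304 1.842 0.008] F [-6.9   1.15 -1.63] 0.1261009531684634
```

Call:
drive_tool(increments="0 0 0 -0.05;0 0 0 -0.05;0 0 0 0;0 0 0 0")

```text
t: 9.0
eef_pos: [0.5316, 0.0798, 0.0719]
tool_rot: [-0.0, 0.441, 0.897, -0.0]
contact_force: [-7.4, 2.6, -1.4]
gripper_width: 0.128
```

```bash
python3 a.py
```

```text
mean [ 0.332  1.847  0.031 -7.238  1.811 -2.08 ] sd tz 0.023
9.3 [0.5316 0.0798 0.0719] yaw y 0.6565 q [ 0.08  0.54 -0.44  2.    0.36  0.68  0.07] tq [ 0.29   1.866 -0.018] F [-7.36  2.16 -1.37] 0.12668920320763868
```

Call:
drive_tool(increments="-0.0008 0 0 -0.05;0 0 0 -0.05;0 0 0 0;0 0 0 0")

```text
t: 9.63
eef_pos: [0.5314, 0.0799, 0.0719]
tool_rot: [0.0, 0.486, 0.874, 0.0]
contact_force: [-4.5, 1.1, -4.0]
gripper_width: 0.13
```

```bash
python3 a.py
```

```text
mean [ 0.331  1.39   0.02  -4.858  1.553 -4.053] sd tz 0.01
9.9333 [0.5314 0.0798 0.0719] yaw y 0.5566 q [ 0.06  0.53 -0.42  2.    0.34  0.67 -0.01] tq [0.275 1.416 0.041] F [-5.04  1.89 -2.82] 0.1305237840825353
```

Call:
drive_tool(increments="0 0 0 -0.05;0 0 0 -0.05;0 0 0 0;0 0 0 0")

```text
t: 10.27
eef_pos: [0.5314, 0.0799, 0.0719]
tool_rot: [0.0, 0.529, 0.849, 0.0]
contact_force: [-4.6, 1.7, -4.7]
gripper_width: 0.133
```

```bash
python3 a.py
```

```text
mean [ 0.347  1.361  0.083 -4.601  1.649 -3.751] sd tz 0.026
10.5667 [0.5314 0.0799 0.0719] yaw y 0.4568 q [ 0.04  0.53 -0.39  2.    0.32  0.67 -0.09] tq [0.357 1.395 0.066] F [-5.43  1.25 -4.21] 0.12360792893578015
```

Call:
drive_tool(increments="0 0 0 -0.04;0 0 0 -0.03;0 0 0 0;0 0 0 0")

```text
t: 10.9
eef_pos: [0.5314, 0.0799, 0.0719]
tool_rot: [0.0, 0.558, 0.83, 0.0]
contact_force: [-4.4, 1.3, -4.2]
gripper_width: 0.128
```

```bash
python3 a.py
```

```text
mean [ 0.332  1.375  0.127 -4.753  1.836 -4.021] sd tz 0.028
11.2 [0.5314 0.0799 0.0719] yaw y 0.3871 q [ 0.03  0.53 -0.37  2.    0.3   0.66 -0.15] tq [0.344 1.368 0.085] F [-5.08  1.99 -3.18] 0.12865957599112826
```

Call:
drive_tool(increments="0 0 0 -0.04;0 0 0 -0.04;0 0 0 0;0 0 0 0")

```text
t: 11.53
eef_pos: [0.5314, 0.08, 0.0719]
tool_rot: [0.0, 0.59, 0.807, 0.0]
contact_force: [-4.5, 1.6, -4.2]
gripper_width: 0.127
```

```bash
python3 a.py; python3 a.py
```

```text
mean [ 0.367  1.382  0.208 -4.634  1.694 -3.904] sd tz 0.031
11.8333 [0.5314 0.08   0.0719] yaw y 0.3077 q [ 0.02  0.53 -0.35  2.    0.29  0.66 -0.22] tq [0.374 1.341 0.161] F [-6.2   1.78 -3.81] 0.12622539627289514
mean [ 0.401  1.367  0.225 -4.951  1.605 -3.898] sd tz 0.032
12.1333 [0.5314 0.08   0.0719] yaw y 0.3077 q [ 0.02  0.53 -0.35  2.    0.29  0.66 -0.22] tq [0.423 1.375 0.266] F [-3.94  0.84 -3.63] 0.12533549491894178
```

Call:
drive_tool(increments="0 0 0 -0.03;0 0 0 -0.03;0 0 0 0;0 0 0 0")

```text
t: 12.47
eef_pos: [0.5314, 0.08, 0.0719]
tool_rot: [0.0, 0.614, 0.789, 0.0]
contact_force: [-4.6, 1.8, -4.0]
gripper_width: 0.128
```

```bash
python3 a.py; python3 a.py
python3 - <<'E'
from h import *
a=bot.read_camera("top")[:,:,::-1];b=bot.read_camera("scene")[:,:,::-1]
cv2.imwrite("pics/t3.png",np.hstack([cv2.resize(a[225:285,360:420],(400,400)),cv2.resize(b[200:260,345:405],(400,400))]))
E
```

```text
mean [ 0.391  1.356  0.263 -5.008  1.738 -3.779] sd tz 0.02
12.7667 [0.5314 0.08   0.0719] yaw y 0.248 q [ 0.    0.52 -0.34  2.    0.28  0.66 -0.27] tq [0.396 1.291 0.232] F [-5.07  1.8  -3.88] 0.12737723689118452
mean [ 0.382  1.356  0.272 -4.754  1.663 -3.713] sd tz 0.019
13.0667 [0.5314 0.08   0.0719] yaw y 0.248 q [ 0.    0.52 -0.34  2.    0.28  0.66 -0.27] tq [0.441 1.317 0.305] F [-4.89  1.67 -4.57] 0.12768577653202048
```

View pics/t3.png

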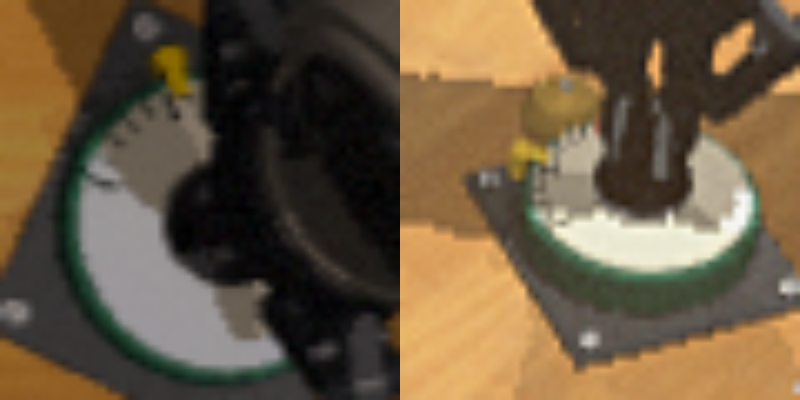

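Torque at the stop is 0.27 N m, which is firm and below the forcing limit. In this view the hand is hidden under the gripper. Next I turn back to just short of the rider, then compare hand and rider in the camera.

Call:
drive_tool(increments="0 0 0 0.05;0 0 0 0.1;0 0 0 0.1;0 0 0 0.1;0 0 0 0.1;0 0 0 0.1;0 0 0 0.1;0 0 0 0.1;0 0 0 0.1;0 0 0 0.1;0 0 0 0.1;0 0 0 0.05")

```text
t: 14.17
eef_pos: [0.5315, 0.0795, 0.0719]
tool_rot: [0.0, 0.11, 0.994, -0.0]
contact_force: [-4.8, 0.8, -2.8]
gripper_width: 0.127
```

Call:
drive_tool(increments="0 0 0 0.05;0 0 0 0.1;0 0 0 0.1;0 0 0 0.1;0 0 0 0.1;0 0 0 0.05;0 0 0 0;0 0 0 0")

```text
t: 14.83
eef_pos: [0.5316, 0.0794, 0.0719]
tool_rot: [0.0, -0.137, 0.991, -0.0]
contact_force: [-5.6, 0.9, -3.0]
gripper_width: 0.129
```

```bash
python3 a.py
python3 - <<'E'
from h import *
a=bot.read_camera("top")[:,:,::-1];b=bot.read_camera("scene")[:,:,::-1]
cv2.imwrite("pics/t4raw.png",a);cv2.imwrite("pics/s4raw.png",b)
cv2.imwrite("pics/t4.png",np.hstack([cv2.resize(a[225:265,370:410],(400,400)),cv2.resize(b[210:250,350:390],(400,400))]))
E
```

```text
mean [ 0.217  1.336 -0.009 -5.278  0.912 -3.02 ] sd tz 0.037
15.1333 [0.5316 0.0793 0.0719] yaw y 1.8456 q [ 0.3   0.61 -0.72  1.99  0.58  0.76  1.07] tq [ 0.145  1.359 -0.008] F [-5.42  1.7  -2.44] 0.1279525386059731
```

View pics/t4.png

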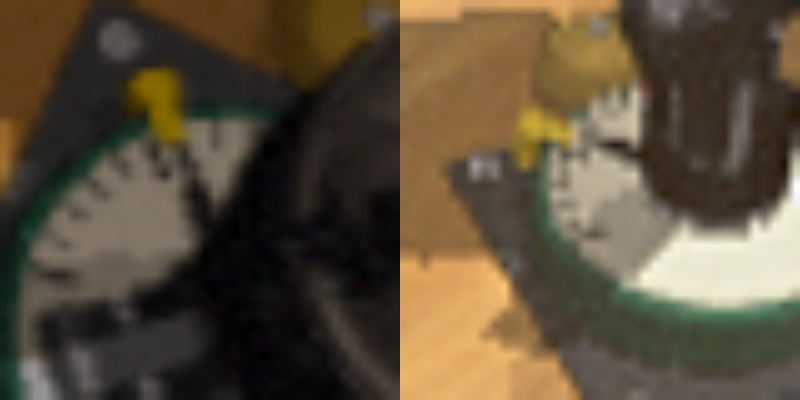

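```bash
cat > pol.py <<'E'
from h import *
import sys
def samp(img,n,C,rs,ths,z):
    P=np.array([[proj(n,[C[0]+r*np.cos(t),C[1]+r*np.sin(t),z]) for t in ths] for r in rs]).astype(np.float32)
    return cv2.remap(img,P[...,0],P[...,1],cv2.INTER_LINEAR).astype(float)
def cent(w,ths): return (w*ths).sum(-1)/w.sum(-1), w.sum(-1)
def run(file,n,C,lo,hi,hr=(.030,.041)):
    img=cv2.imread(file); ths=np.linspace(-.1,.65,301)
    rs=np.arange(.046,.0595,.002); s=samp(img,n,C,rs,ths,.034)
    y=np.clip(np.minimum(s[...,1],s[...,2])-s[...,0]-55,0,None); c,w=cent(y,ths); print(n,"rider",c.round(3),w.round(0),"med",np.median(c).round(3))
    rs=np.arange(hr[0],hr[1],.002); ths=np.linspace(lo,hi,161); s=samp(img,n,C,rs,ths,.032).mean(-1)
    bg=np.percentile(s,80,axis=1,keepdims=True); d=np.clip(bg*0.75-s,0,None); c,w=cent(d,ths); print(n,"hand",c.round(3),w.round(0),"med",np.median(c).round(3))
E
python3 - <<'E'
from pol import *
Ct=(.5322,.0782);Cs=(.5317,.0780)
run("pics/top0.png","top",Ct,.5,.9); run("pics/t4raw.png","top",Ct,.05,.45)
run("pics/scene0.png","scene",Cs,.5,.9); run("pics/s4raw.png","scene",Cs,.05,.45)
E
```

```text
top rider [0.292 0.295 0.292 0.286 0.29  0.292 0.295] [2789. 3391. 3534. 3305. 3904. 4936. 4736.] med 0.292Traceback (most recent call last):
  File "<stdin>", line 3, in <module>
  File "pol.py", line 11, in run
    rs=np.arange(hr[0],hr[1],.002); ths=np.linspace(lo,hi,161); s=samp(img,n,C,rs,ths,.032).mean(-1)
                                                                  ~~~~^^^^^^^^^^^^^^^^^^^^^
  File "pol.py", line 4, in samp
    P=np.array([[proj(n,[C[0]+r*np.cos(t),C[1]+r*np.sin(t),z]) for t in ths] for r in rs]).astype(np.float32)
                 ~~~~^^^^^^^^^^^^^^^^^^^^^^^^^^^^^^^^^^^^^^^^^
  File "h.py", line 4, in proj
    c=bot.calibration(n); T=np.array(c["camera_from_world"]); p=T[:3,:3]@np.array(P,float)+T[:3,3]
ValueError: time passes only in moves, steps and waits
```

```bash
sed -i 's/bot.calibration(n)/cal(n)/; 2a import functools\ncal=functools.lru_cache(None)(lambda n: bot.calibration(n))' h.py; sed -n 1,8p h.py
python3 - <<'E'
from pol import *
Ct=(.5322,.0782);Cs=(.5317,.0780)
run("pics/top0.png","top",Ct,.5,.9); run("pics/t4raw.png","top",Ct,.05,.45)
run("pics/scene0.png","scene",Cs,.5,.9); run("pics/s4raw.png","scene",Cs,.05,.45)
E
```

```text
import numpy as np, cv2
from station import bot
import functools
cal=functools.lru_cache(None)(lambda n: bot.calibration(n))
def proj(n,P):
    c=cal(n); T=np.array(c["camera_from_world"]); p=T[:3,:3]@np.array(P,float)+T[:3,3]
    return np.array([c["fx"]*p[0]/p[2]+c["cx"], c["fy"]*p[1]/p[2]+c["cy"]])
def ray(n,u,v,z):
top rider [0.292 0.295 0.292 0.286 0.29  0.292 0.295] [2789. 3391. 3534. 3305. 3904. 4936. 4736.] med 0.292
top hand [0.638 0.636 0.631 0.639 0.645 0.661] [3800. 3621. 1834. 1729. 1501. 1472.] med 0.639
top rider [0.29  0.293 0.293 0.288 0.285 0.291 0.297] [1661. 1840. 1943. 1674. 2036. 2561. 2481.] med 0.291
top hand [0.24  0.25  0.248 0.244 0.308 0.292] [2012. 2916. 1874.  726. 1727. 1016.] med 0.249
scene rider [0.326 0.304 0.291 0.326 0.351 0.333 0.312] [4758. 5529. 6321. 7245. 8581. 9007. 8306.] med 0.326
scene hand [0.616 0.63  0.645 0.646 0.647 0.662] [5980. 5373. 4715. 4122. 3821. 2982.] med 0.645
scene rider [0.333 0.319 0.318 0.337 0.399 0.372 0.332] [2054. 2451. 2654. 2946. 4933. 4893. 3465.] med 0.333
scene hand [0.199 0.211 0.231 0.247   nan   nan] [3265. 3510. 2896. 1454.    0.    0.] med nanpol.py:6: RuntimeWarning: invalid value encountered in divide
  def cent(w,ths): return (w*ths).sum(-1)/w.sum(-1), w.sum(-1)
```

Top view: rider at 0.291 rad, hand about 0.245. I turn 0.045 further anticlockwise, let go and check.

Call:
drive_tool(increments="0 0 0 0.02;0 0 0 0.025;0 0 0 0;0 0 0 0;0 0 0 0")

```text
t: 15.65
eef_pos: [0.5316, 0.0794, 0.0719]
tool_rot: [0.0, -0.159, 0.987, -0.0]
contact_force: [-5.5, 0.7, -2.0]
gripper_width: 0.128
```

```bash
python3 a.py
python3 - <<'E'
from pol import *
a=bot.read_camera("top")[:,:,::-1];b=bot.read_camera("scene")[:,:,::-1]
cv2.imwrite("pics/t5raw.png",a);cv2.imwrite("pics/s5raw.png",b)
cv2.imwrite("pics/t5.png",np.hstack([cv2.resize(a[225:265,370:410],(400,400),interpolation=cv2.INTER_CUBIC),cv2.resize(b[210:250,350:390],(400,400),interpolation=cv2.INTER_CUBIC)]))
run("pics/t5raw.png","top",(.5322,.0782),.08,.5)
E
```

```text
mean [ 0.203  1.328 -0.038 -5.265  1.307 -2.778] sd tz 0.016
15.95 [0.5317 0.0794 0.0719] yaw y 1.8906 q [ 0.31  0.62 -0.73  1.98  0.59  0.77  1.11] tq [ 0.212  1.273 -0.004] F [-4.87  1.54 -4.08] 0.12661109375880256
top rider [0.29  0.292 0.292 0.289 0.285 0.291 0.297] [1645. 1827. 1973. 1736. 2132. 2669. 2515.] med 0.291
top hand [0.287 0.288 0.282 0.3   0.335 0.309] [2986. 3000. 2066. 1476. 2530. 1399.] med 0.294
```

View pics/t5.png

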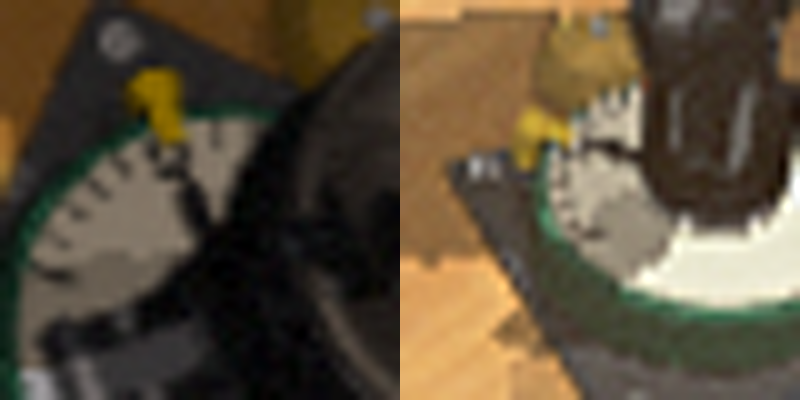

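Hand is now 0.287 against the rider's 0.291. I relax the spring twist by 0.03 (inside the hand's friction), open and lift.

Call:
drive_tool(increments="-0.0007 0 0 -0.015;0 0 0 -0.015;0 0 0 0;0 0 0 0")

```text
t: 16.38
eef_pos: [0.5314, 0.0794, 0.0719]
tool_rot: [0.001, -0.144, 0.99, -0.0]
contact_force: [-2.3, -1.2, -1.5]
gripper_width: 0.128
```

Call:
drive_tool(increments="0 0 0 0;0 0 0 0;0 0 0 0;0 0 0 0;0 0 0 0;0 0 0 0;0 0 0 0;0 0 0 0;0 0 0 0;0 0 0 0", grip=1)

```text
t: 17.22
eef_pos: [0.5304, 0.0798, 0.0713]
tool_rot: [-0.0, -0.145, 0.989, 0.0]
contact_force: [-0.0, 0.1, -0.3]
gripper_width: 0.997
```

Call:
drive_tool(increments="0 0 0.01 0;0 0 0.02 0;0 0 0.03 0;0 0 0.03 0;0 0 0.03 0;0 0 0.03 0;0 -0.03 0.01 0;0 -0.04 0 0;0 -0.04 0 0;0 -0.04 0 0;0 -0.04 0 0;0 -0.02 0 0")

```text
t: 18.22
eef_pos: [0.5296, -0.1362, 0.2317]
tool_rot: [-0.0, -0.142, 0.99, -0.001]
contact_force: [-0.7, -1.1, -0.5]
gripper_width: 1.002
```

```bash
python3 s.py
python3 - <<'E'
from pol import *
a=bot.read_camera("top")[:,:,::-1];b=bot.read_camera("scene")[:,:,::-1]
cv2.imwrite("pics/t6raw.png",a);cv2.imwrite("pics/s6raw.png",b)
cv2.imwrite("pics/t6.png",np.hstack([cv2.resize(a[225:285,365:425],(400,400),interpolation=cv2.INTER_CUBIC),cv2.resize(b[205:265,345:405],(400,400),interpolation=cv2.INTER_CUBIC)]))
run("pics/t6raw.png","top",(.5322,.0782),.08,.5,(.024,.043))
run("pics/s6raw.png","scene",(.5317,.0780),.08,.5,(.024,.043))
E
```

```text
18.2167 [ 0.5296 -0.1362  0.2317] yaw y 1.8553 q [ 0.79  0.41 -0.83  1.84  0.35  1.04  1.68] tq [-0.002  0.014 -0.026] F [-0.72 -1.07 -0.5 ] 1.00181406352199
top rider [0.292 0.295 0.293 0.288 0.29  0.293 0.295] [3015. 3639. 3789. 3519. 4175. 5270. 5068.] med 0.293
top hand [0.267 0.281 0.272 0.271 0.282 0.286 0.305 0.334 0.307 0.314] [2563. 3494. 3678. 3733. 3086. 2640. 2124. 3173. 1794. 1195.] med 0.284
scene rider [0.327 0.305 0.29  0.322 0.348 0.332 0.31 ] [4900. 5617. 6531. 7698. 9120. 9224. 8341.] med 0.322
scene hand [0.207 0.266 0.289 0.299 0.256 0.254 0.28  0.318 0.316   nan] [3114. 3144. 4001. 4806. 5714. 4243. 3556. 4317. 2266.    0.] med nanpol.py:6: RuntimeWarning: invalid value encountered in divide
  def cent(w,ths): return (w*ths).sum(-1)/w.sum(-1), w.sum(-1)
```

View pics/t6.png

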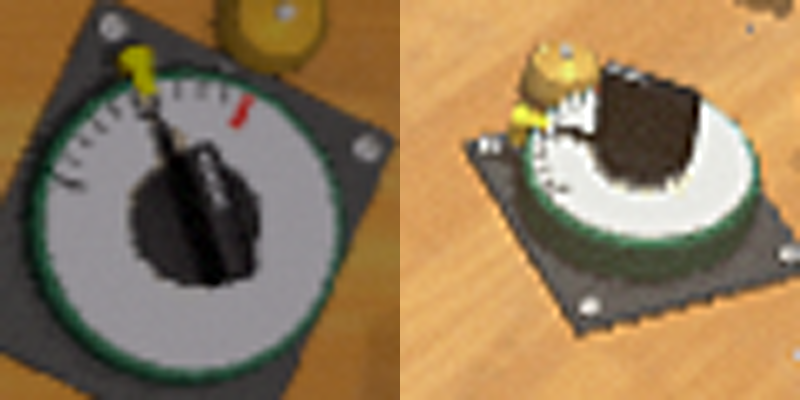

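View pics/t6raw.png

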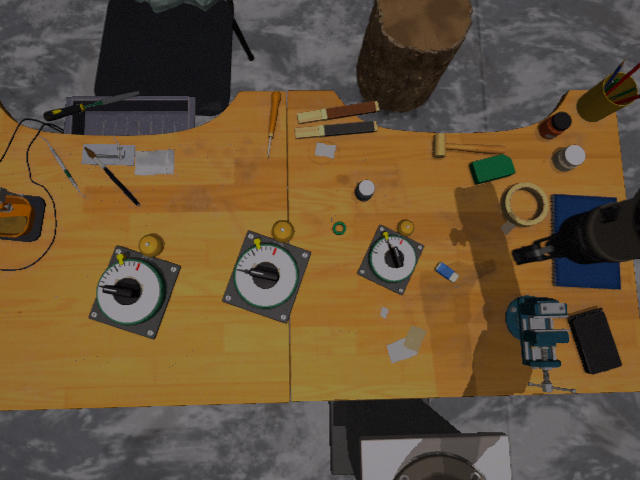

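```bash
python3 - <<'E'
from pol import *
for n,f0,f1,C in(("top","top0","t6raw",(.5322,.0782)),("scene","scene0","s6raw",(.5317,.0780))):
    A=cv2.imread(f"pics/{f0}.png").astype(np.float32).mean(-1);B=cv2.imread(f"pics/{f1}.png").astype(np.float32).mean(-1)
    for nm,D,lo,hi in(("new hand",A-B,.05,.5),("old hand",B-A,.45,.9)):
        ths=np.linspace(lo,hi,181); d=np.clip(samp(D,n,C,np.arange(.028,.043,.002),ths,.032)-12,0,None)
        c,w=cent(d,ths); print(n,nm,c.round(3),w.round(0),(c*w).sum()/w.sum())
    # ticks angle of red mark (expected = timer yaw -0.46)
    img=cv2.imread(f"pics/{f1}.png"); ths=np.linspace(-.65,-.25,161); s=samp(img,n,C,np.arange(.038,.046,.002),ths,.031)
    r=np.clip(s[...,2]-s[...,1]-40,0,None); c,w=cent(r,ths); print(n,"red",c.round(3),w.round(0))
E
```

```text
top new hand [0.242 0.254 0.278 0.29  0.302 0.298 0.281 0.294] [7767. 7569. 6452. 4470. 3219. 2944. 2054.  664.] 0.27069469062084534
top old hand [0.64  0.638 0.635 0.629 0.639 0.642 0.654 0.652] [9830. 7159. 6725. 4391. 3578. 3385. 3069. 1014.] 0.6392824397225265
top red [-0.468 -0.471 -0.463 -0.467] [1984. 2131. 1555. 1218.]
scene new hand [0.265 0.267 0.252 0.262 0.289 0.289 0.292 0.261] [12060. 14499. 14627. 12112. 10593.  6796.  2701.   270.] 0.2688436449637688
scene old hand [0.633 0.636 0.63  0.648 0.656 0.653 0.666 0.667] [16374. 15265. 15631. 12994. 11113. 10304.  9112.  1624.] 0.6438749010906779
scene red [nan nan nan nan] [0. 0. 0. 0.]pol.py:6: RuntimeWarning: invalid value encountered in divide
  def cent(w,ths): return (w*ths).sum(-1)/w.sum(-1), w.sum(-1)
```

Measured beyond 34 mm from the axis, where the bar and its shadow don't interfere, the hand reads about 0.29 in both views. The rider reads 0.292 in the top view and roughly 0.31 in the scene view, where its side faces skew the reading. The ring, eraser and jar haven't moved, so I'm handing in.

```bash
python3 -c "
from station import bot
print(bot.hand_in())"
```

```text
the job is handed in; nothing more can be done
None
```

The timer is set and handed in: I wound the smallest timer's knob to its stop, then turned it back until the hand pointed at the yellow rider. I then let go and lifted the gripper clear. It took about 18 s.

- **Stop:** the hand halted about 0.6 rad past the red mark. I stopped turning at 0.27 N m of wrist torque, inside the 0.2 to 0.35 "firm" band and below the 0.42 forcing limit.
- **Hand on the rider:** after release, the outer part of the hand reads about 0.29 rad in both cameras. The rider reads 0.292 rad in the top view.
- **Disagreements:** the scene view puts the rider at 0.31 to 0.32 rad, probably because its side faces show there. The inner part of the hand reads 0.24 to 0.28 rad, where the bar and skirt get in the way. At worst, by the outer-part readings, the hand is about 0.03 rad short of the rider.
- **Surroundings:** the wax ring, eraser and jar look unmoved in the last top picture; I judged this by eye and did not measure it. The gripper is open and touching nothing.

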